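# Weigh the lens canister on the two-pan balance and sort it

### The arm

A 6-joint arm with a two-finger parallel gripper is mounted at the origin on a cart in front of the work surface, level with it; the furniture and walls round the work are solid. World frame = base frame: x ahead of the robot, y to its left, z up, the work surface at z = 0. Lengths are in m, angles in degrees, forces in N, time in s.
With the tool pointing down it reaches from about 0.375 to 0.75 m from the base axis. Payload 9 kg.
Tool frame: the origin (TCP) lies where the fingers leave the gripper's body, on its centre line; the fingertips stand 73 mm ahead of it and the grasp point (between the pads) lies 54 mm ahead of it (robot.tip_reach is the distance from the TCP to the fingertips, in m); z points along the fingers, y is the line along which they close (so a half turn about z gives the same grasp; the last joint's range is limited). The gripper opens to 85 mm and grips with 20 to 120 N. Pads are 22 mm wide; open, the fingers measure 114 mm over their backs; the gripper's body (76 mm by 85 mm) begins 54 mm behind the grasp point. The pads swing forward as they close: fully open they stand 13 mm farther back than shut.
Start: joints at [-85.926, 5.964, 5.575, 89.605, 0, 77.527], TCP at [0.171, -0.575, 0.304] pointing down, gripper open.
Joint ranges: [-171.21, 171.21], [-48.23, 106.86], [-62.78, 66.21], [-105.2, 120.99], [-86.42, 89.51], [-180, 180]. Speed limits (degrees/s): [127.2, 127.2, 147.25, 180, 180, 180].

### API

Orientations are given as [roll, pitch, yaw] about the fixed x, y, z axes, in that order (R = Rz(yaw) Ry(pitch) Rx(roll)).
In Python, from plant import robot gives the robot as it stands. Calls block until the motion is done:
- robot.move_pose(position, orientation): joint-space move of the TCP to a pose.
- robot.line_to(position, vel=0.15, rotation=None, guard=None): straight line of the TCP; rotation=None keeps the orientation; vel is the mean speed in m/s. With guard (N) it stops when the force on the tool has changed by that much, and returns True; else False.
- robot.goto_joints(angles): joint-space move.
- robot.set_gripper(opening): finger opening in m; the grip force is fixed at half the most; returns when the fingers have stopped.
- robot.pause(seconds).
- robot.ik(position, orientation): joint angles nearest the present ones, or None.
- robot.observe(): the state.
- robot.grab_frame(name): name is "scene" or "top" or "wrist"; returns the picture (400x640x3 uint8, blue, green, red); there is no depth.
- robot.get_calibration(name): a dict with "vertical_fov" (degrees; the focal length in pixels is half the picture's height over the tangent of half this angle, whatever the lens; pixels are square), "cx", "cy" (the principal point, pixels), "rvec" (rotation vector, rad) and "tvec" (3), from world to camera coordinates, as OpenCV has them. Camera axes: x right, y down, z forward; pixel columns grow to the right and rows downward; lengths in m; the calibration is good to about 2 mm. The wrist camera is an equidistant fisheye: a pixel r from the principal point sees the ray r / f radians off the axis. A picture is of the moment at which its call begins: read the wrist's pose just before it. get_calibration takes no time and is no camera call; for the wrist camera it gives the pose at the moment of the call.
A pose or a line that the arm cannot do raises robot.IKError and nothing moves.
- robot.job_done(): hands the job in; it is judged then, once.
The state is a dict: "time": time; "q": joint angles; "qvel": joint speeds; "joint_torque": joint torques, N m; "tool_pos": TCP position; "tcp_rot": TCP orientation; "ft_force": force on the tool from outside, world axes, zero at the start; "torque": the same for the moment, N m; "gripper_width": finger opening in m; "gripper_force": force on a finger pad.
Only numpy, scipy, OpenCV 4.12 (cv2) and the standard library are available. Lean on these libraries where they do the work, as an engineer would, in place of code of your own. Each camera call takes 0.05 s, during which the arm holds its last target. There are 200 camera calls.

### The job

Find out whether the closed lens canister is heavier or lighter than the steel weight on the two-pan balance: stand the canister upright on the empty pan, let go of it and wait to see which way the beam tips. If the canister's pan sinks, the canister is heavy: then stand it upright in the square tray; if its pan stays up, it is light: stand it upright in the round dish.

Things in the scene. Friction and masses are not known exactly. Their poses are not given: they have to be found in the camera images.
- canister_mid (a point): Centre of the closed lens canister, 28 mm above its underside; z up along its axis. Upright cylinder 56 mm tall: cream body 39 mm wide, black lid 42 mm wide (top 16 mm, stays on); 75 to 240 g. Stands in a row, about 90 mm apart in any order, with a brown dropper bottle (32 mm wide, 78 mm tall) and a bare metal objective (32 mm wide, 52 mm tall).
- load_pan (a point): Centre of the upper face of the balance's empty pan, a rimless steel disc 84 mm wide; 83 mm above the table when up (as at the start), 67 mm when down. It stays level; where the load stands on it does not matter. The other pan, 170 mm along +y of this frame, carries the fixed 150 g steel weight (28 mm wide, 40 mm tall). Between them: needle and white scale plate, up to 85 mm above the table.
- balance_beam (a joint): Tilt of the balance beam in rad: 0 at the start and while the load pan is up (load lighter than the weight), growing to 0.19 when the load pan has sunk fully (load heavier). A clear difference tips it within a second; a load within a few percent of the weight may take some seconds, and a load within 5 percent of the weight is accepted in either receiver.
- square_tray: Square aluminium tray for a heavy canister, fixed to the table, 100 x 100 mm outside, wall and floor 3 mm thick, 10 mm high. Origin: centre of its underside on the table.
- round_dish: Round aluminium dish for a light canister, fixed to the table, 100 mm in outer diameter, wall and floor 3 mm thick, 10 mm high. Origin: centre of its underside on the table. Tray and dish stand side by side to the right of the row and may have changed places.

How it is judged:
By the outcome, as a careful person would: the job done as asked, in the order asked, and still so for the second after the job is handed in, with the robot touching nothing.
It also fails if it takes over 64 s, if anything falls off the work surface, if the arm or the gripper's body presses on something with over 40 N, if the wrist force passes 120 N, or if a joint passes its speed limit or range.

## Working session

There is one attempt and no reset: what is moved stays moved. The work goes in short steps, each a Python script; the robot and the scene stay as the last script left them, time stands still between calls to the robot, and variables do not carry over. Pictures are saved under pics/ and viewed, at most 10 in all, crops included, and the job is handed in when it is done.

```bash
mkdir -p pics; ls; python3 - <<'E'
from plant import robot
import cv2
for n in("scene","top"):
    cv2.imwrite(f"pics/{n}0.png",robot.grab_frame(n)); print(n,robot.get_calibration(n))
print(robot.observe())
E
```

```text
pics
scene {'vertical_fov': 56.51530923495918, 'cx': 321.436140416388, 'cy': 198.84791095565387, 'rvec': array([ 1.01339111, -2.42376298,  1.07618023]), 'tvec': array([0.4551694 , 0.26943916, 0.69702281])}
top {'vertical_fov': 44.13513428883792, 'cx': 308.3395556556471, 'cy': 196.436080182592, 'rvec': array([ 2.1937325 , -2.17149173,  0.06918564]), 'tvec': array([0.12340612, 0.53959632, 1.07343689])}
{'time': 0.1, 'q': array([-8.59275412e+01,  5.99428604e+00,  5.53091730e+00,  8.96060387e+01,
        1.77138624e-03,  7.75273412e+01]), 'qvel': array([ 0.05130199, -0.0460334 ,  0.09142018,  0.08214393, -0.10583665,
        0.01268451]), 'joint_torque': array([ 5.91751363e-03, -5.58204210e+01,  5.04725111e+01,  1.29013756e-02,
       -3.13281707e-04, -1.95316126e-06]), 'tool_pos': array([ 0.17086836, -0.57492183,  0.30320361]), 'tcp_rot': array([-1.79932613e+02, -1.67197654e-02,  1.65451067e+01]), 'ft_force': array([-0.20201215,  0.06984796,  0.1553332 ]), 'torque': array([ 0.01160961, -0.01428688,  0.02876733]), 'gripper_force': 0.0, 'gripper_width': 0.08557663357568075}
```

View pics/top0.png

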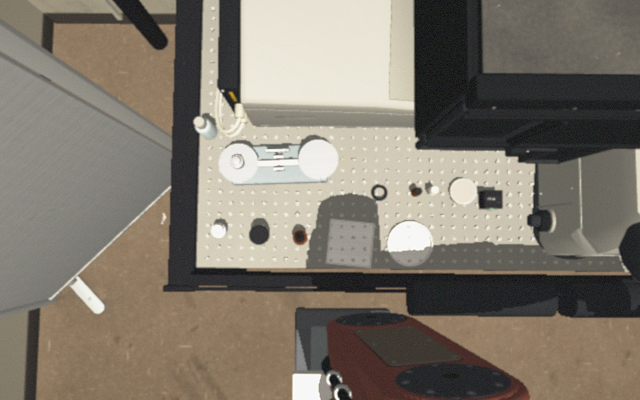

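View pics/scene0.png

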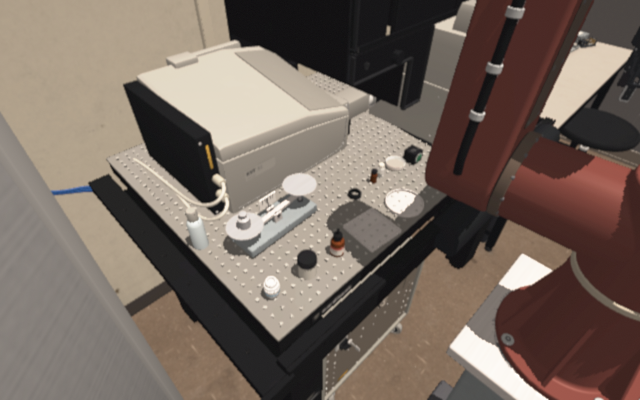

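The top view shows the canister's black lid at (259,234), the empty pan at (319,159), the weight at (237,160), the square tray at (351,243) and the round dish at (410,243). The scene view agrees, with the canister at (307,262) and the pan at (299,186).

```bash
cat > h.py <<'E'
from plant import robot
import cv2, numpy as np
def ray(name,u,v,c=None):
    c=c or robot.get_calibration(name); R=cv2.Rodrigues(c["rvec"])[0]; f=200/np.tan(np.radians(c["vertical_fov"]/2))
    x,y=(u-c["cx"])/f,(v-c["cy"])/f
    if name=="wrist":
        r=np.hypot(x,y); s=np.sin(r)/max(r,1e-9); d=np.array([x*s,y*s,np.cos(r)])
    else: d=np.array([x,y,1.])
    return -R.T@c["tvec"], R.T@d
def at(name,u,v,z,c=None):
    o,d=ray(name,u,v,c); return o+d*(z-o[2])/d[2]
def blob(mask,u,v,r=60):
    """contour of the mask containing/nearest (u,v): returns centre, radius-ish box, area"""
    cs,_=cv2.findContours(mask.astype(np.uint8),cv2.RETR_EXTERNAL,cv2.CHAIN_APPROX_NONE)
    cs=[c for c in cs if cv2.contourArea(c)>30]
    c=max(cs,key=lambda c:cv2.pointPolygonTest(c,(float(u),float(v)),True))
    return c
E
python3 - <<'E'
from h import *
im=cv2.imread("pics/top0.png"); g=im.max(2).astype(int)
def rep(n,mask,u,v,z,img="top"):
    c=blob(mask,u,v); (a,b),(w,h),t=cv2.minAreaRect(c); a2,b2=cv2.minEnclosingCircle(c)[0]
    P=cv2.boxPoints(((a,b),(w,h),t)); Q=[at(img,*p,z) for p in P]
    print(n,(round(a,1),round(b,1)),"pos",at(img,a,b,z).round(4),"size",[np.linalg.norm(Q[i+1]-Q[i]).round(4) for i in (0,1)],"edge dir",np.degrees(np.arctan2(*(Q[1]-Q[0])[1::-1])).round(1))
box=np.zeros(g.shape,bool); box[215:255,240:280]=1
rep("canister",(g<75)&box,259,234,.056)
for t in (195,205,215):
    rep("pan",g>t,325,160,.083); 
    rep("wpan",g>t,228,165,.083)
    rep("dish",g>t,410,243,.01)
print("tray eye",at("top",351,243,.005), "corners",[at("top",u,v,.01).round(3) for u,v in((330,219),(376,222),(372,267),(326,264))])
cv2.imwrite("pics/crop.png",cv2.resize(im[100:280,190:450],None,fx=3,fy=3,interpolation=cv2.INTER_CUBIC))
# box
s=cv2.imread("pics/scene0.png")
for u,v,z in((299,186,.083),(245,224,.083),(307,256,.056)): print("scene",at("scene",u,v,z).round(3))
# instrument front top edge: vertical pairs
print("front base",at("top",330,127,0).round(3),[at("top",330,108,z).round(3) for z in(.1,.15,.2)])
print("scene top-front edge corner (217,142..)",[at("scene",222,150,z).round(3) for z in(.1,.15,.2,.25)],[at("scene",348,108,z).round(3) for z in(.1,.15,.2,.25)])
E
```

```text
canister (258.5, 234.0) pos [0.4545 0.234  0.056 ] size [np.float64(0.0363), np.float64(0.0382)] edge dir -89.4
pan (363.9, 131.2) pos [0.6726 0.013  0.083 ] size [np.float64(0.7275), np.float64(0.572)] edge dir -88.3
wpan (363.9, 131.2) pos [0.6726 0.013  0.083 ] size [np.float64(0.7275), np.float64(0.572)] edge dir -88.3
dish (363.9, 131.2) pos [0.6875 0.0053 0.01  ] size [np.float64(0.7793), np.float64(0.6127)] edge dir -88.3
pan (338.8, 205.7) pos [0.5152 0.0648 0.083 ] size [np.float64(0.3929), np.float64(0.6716)] edge dir -13.1
wpan (338.8, 205.7) pos [0.5152 0.0648 0.083 ] size [np.float64(0.3929), np.float64(0.6716)] edge dir -13.1
dish (338.8, 205.7) pos [0.5189 0.0607 0.01  ] size [np.float64(0.4208), np.float64(0.7193)] edge dir -13.1
pan (278.0, 161.5) pos [0.6067 0.1929 0.083 ] size [np.float64(0.2536), np.float64(0.0848)] edge dir -87.2
wpan (278.0, 161.5) pos [0.6067 0.1929 0.083 ] size [np.float64(0.2536), np.float64(0.0848)] edge dir -87.2
dish (409.1, 235.7) pos [ 0.454  -0.0955  0.01  ] size [np.float64(0.1058), np.float64(0.0655)] edge dir -86.2
tray eye [0.43626603 0.03287149 0.005     ] corners [array([0.489, 0.08 , 0.01 ]), array([ 0.483, -0.022,  0.01 ]), array([ 0.384, -0.013,  0.01 ]), array([0.39 , 0.088, 0.01 ])]
scene [0.607 0.115 0.083]
scene [0.595 0.283 0.083]
scene [0.454 0.233 0.056]
front base [0.699 0.081 0.   ] [array([0.717, 0.085, 0.1  ]), array([0.705, 0.087, 0.15 ]), array([0.692, 0.089, 0.2  ])]
scene top-front edge corner (217,142..) [array([0.84 , 0.175, 0.1  ]), array([0.773, 0.209, 0.15 ]), array([0.707, 0.243, 0.2  ]), array([0.64 , 0.278, 0.25 ])] [array([ 0.761, -0.229,  0.1  ]), array([ 0.702, -0.159,  0.15 ]), array([ 0.642, -0.089,  0.2  ]), array([ 0.582, -0.019,  0.25 ])]
```

View pics/crop.png

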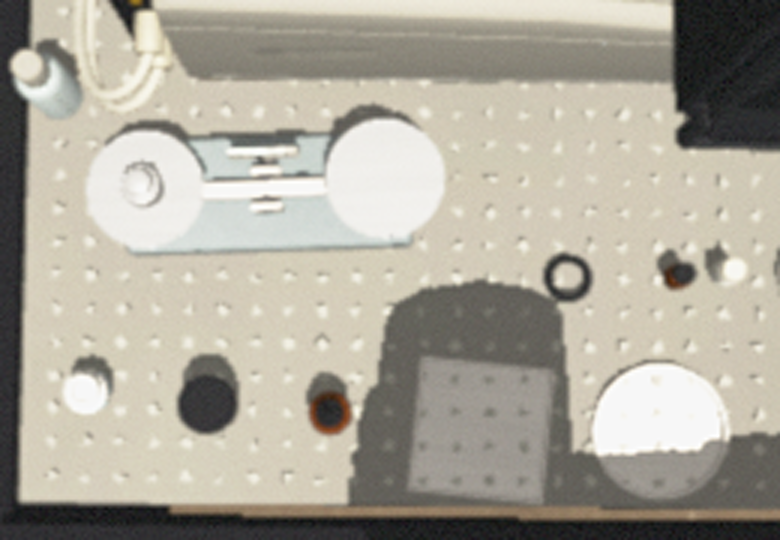

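The crop confirms the layout. The pan is centred at crop (385,177), which is full-frame (318.3,159). The tray is at full-frame (350.5,243.3) and the dish at (410.3,243.3). I'll tuck the arm in, swing it round above the canister and check with the wrist camera.

```bash
python3 - <<'E'
from h import *
for n,u,v,z in(("pan",318.3,159,.083),("wpan",238.3,162.3,.083),("tray",350.5,243.3,.008),("dish",410.3,243.3,.008),("can",258.5,234,.056)): print(n,at("top",u,v,z).round(4))
print("knob",at("top",530,222,.15).round(3),"shelf",at("top",418,145,.3).round(3))
q=list(robot.ik([0.03,-0.42,0.33],[180,0,16.5])); print(np.round(q,1)); robot.goto_joints(q)
q[0]=29; q[5]=119; robot.goto_joints(q)
robot.move_pose([.4545,.234,.25],[180,0,90])
o=robot.observe(); print(o["time"],o["tool_pos"],o["tcp_rot"],o["q"].round(1),robot.tip_reach)
c=robot.get_calibration("wrist"); im=robot.grab_frame("wrist"); cv2.imwrite("pics/w1.png",im)
R=cv2.Rodrigues(c["rvec"])[0]; f=200/np.tan(np.radians(c["vertical_fov"]/2))
for P in([.4545,.234,.056],[.607,.113,.083]):
    p=R@np.array(P)+c["tvec"]; th=np.arctan2(np.hypot(*p[:2]),p[2]); print("pred px",np.array([c["cx"],c["cy"]])+f*th*p[:2]/np.hypot(*p[:2]))
np.save("w1.npy",c,allow_pickle=True)
E
```

```text
pan [0.6127 0.1084 0.083 ]
wpan [0.6042 0.2761 0.083 ]
tray [0.4357 0.0342 0.008 ]
dish [ 0.4371 -0.0985  0.008 ]
can [0.4545 0.234  0.056 ]
knob [ 0.484 -0.302  0.15 ] shelf [ 0.606 -0.054  0.3  ]
[-103.8  -25.1  -19.6   95.5    0.    59.7]
4.525 [0.45401016 0.23430571 0.2506644 ] [-1.79995987e+02 -2.03178356e-02  8.99874384e+01] [ 12.6  -9.9 -15.5  84.4   0.  102.6] 0.0726
pred px [321.17713648 198.31234579]
pred px [466.31432108 316.84300084]
```

View pics/w1.png

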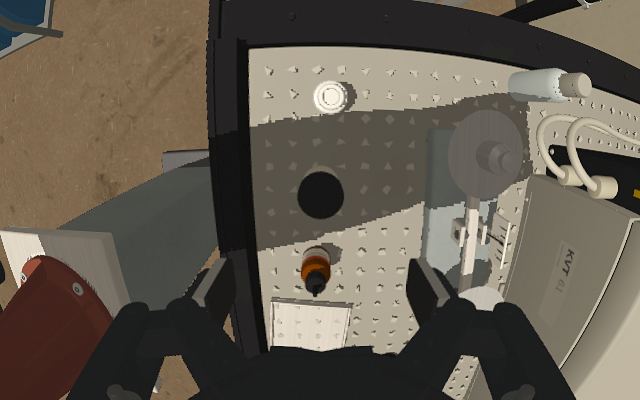

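The wrist view shows the black lid at (321,195), within about 3 px of the prediction. The bottle at (316,270) and the objective at (331,97) are clear of the fingers, which close left-right. I'll refine the position, grasp by the lid and carry it to the pan.

```bash
python3 - <<'E'
from h import *
im=cv2.imread("pics/w1.png"); c=np.load("w1.npy",allow_pickle=True).item()
m=im.max(2)<40; b=np.zeros(m.shape,bool); b[160:230,285:355]=1
k=blob(m&b,321,195); (u,v),r=cv2.minEnclosingCircle(k); p=at("wrist",u,v,.056,c)
print("lid",(u,v,r),p,"dia",2*np.linalg.norm(at("wrist",u+r,v,.056,c)-p))
t=at("top",258.5,234,.056)
assert np.hypot(*(p-t)[:2])<.01
x,y=p[:2]
robot.line_to([x,y,.25],vel=.1)
robot.line_to([x,y,.16],vel=.2)
print("guard",robot.line_to([x,y,.098],vel=.08,guard=8))
robot.set_gripper(0.0)
o=robot.observe(); zg=o["tool_pos"][2]; print(o["time"],o["tool_pos"],o["gripper_width"],o["gripper_force"],robot.tip_reach)
f0=o["ft_force"][2]
robot.line_to([x,y,.25],vel=.15); robot.pause(.3)
o=robot.observe(); print("dF",o["ft_force"][2]-f0,o["gripper_width"],o["time"])
np.save("g.npy",[x,y,zg])
cv2.imwrite("pics/w2.png",robot.grab_frame("wrist"))
E
```

```text
lid (320.288330078125, 194.88685607910156, 23.283363342285156) [0.45371085 0.23716591 0.056     ] dia 0.04136656299311945
guard False
6.8333 [0.45395413 0.2372372  0.09858133] 0.040556497028079216 60.32642841339111 0.0726
dF -8.158976781085755 0.04049655638335935 8.3
```

View pics/w2.png

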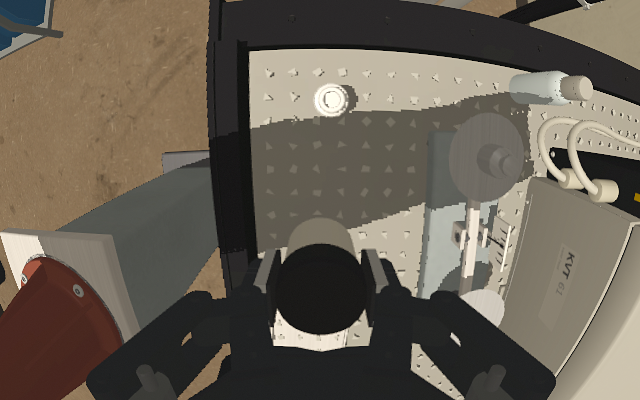

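The canister is held upright between the pads, lid at (321,290) and width 40.5 mm. Next I'll set it on the pan, release and watch the beam.

```bash
python3 - <<'E'
from h import *
x,y,zg=np.load("g.npy"); X,Y=.605,.111
robot.line_to([X,Y,.25],vel=.15)
robot.line_to([X,Y,zg+.083+.010],vel=.1); robot.pause(.3)
o=robot.observe(); print("pre",o["tool_pos"],o["ft_force"])
g=robot.line_to([X,Y,zg+.083+.001],vel=.015,guard=1.5)
o=robot.observe(); print("guard",g,o["tool_pos"],zg+.083,o["ft_force"])
cv2.imwrite("pics/s_pre.png",robot.grab_frame("scene"))
robot.set_gripper(.085)
o=robot.observe(); print(o["time"],o["gripper_width"],o["ft_force"])
robot.line_to([X,Y,.30],vel=.15); robot.pause(2.5)
print(robot.observe()["time"])
s=robot.grab_frame("scene"); cv2.imwrite("pics/top_w.png",robot.grab_frame("top"))
s0=cv2.imread("pics/scene0.png")
cv2.imwrite("pics/cmp.png",np.hstack([cv2.resize(i[150:290,205:335],None,fx=3,fy=3,interpolation=cv2.INTER_CUBIC) for i in(s0,s)]))
E
```

```text
pre [0.60528667 0.11097497 0.19216872] [-0.14719568 -0.57725151 -0.84477405]
guard False [0.60502897 0.11098838 0.18263935] 0.18158133277144128 [ 0.13302235 -0.29788901 -0.99108203]
12.1583 0.08495080089748681 [-0.67739086 -0.12179407 -0.45925079]
15.5917
```

View pics/cmp.png

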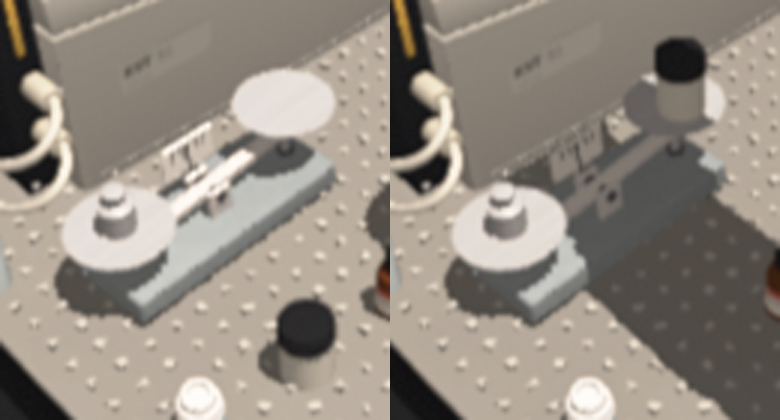

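Side by side, the empty pan at crop (283,103) and the loaded pan at (673,103) are at the same height, and the weight pan is unchanged at y≈227. The canister stands upright and looks light. I'll wait a little longer and compare again numerically, in case it is close to the weight.

```bash
python3 - <<'E'
from h import *
robot.pause(4)
s=robot.grab_frame("scene"); cv2.imwrite("pics/scene_w2.png",s); s0=cv2.imread("pics/scene0.png")
# vertical shift of weight + pan patch (template match)
t=s0[205:230,228:260]
r=cv2.matchTemplate(s[190:250,215:275],t,cv2.TM_CCOEFF_NORMED); _,v,_,l=cv2.minMaxLoc(r); print("shift",l[0]-13,l[1]-15,v)
c=robot.get_calibration("scene")
f=lambda P:cv2.projectPoints(np.float64([P]),c["rvec"],c["tvec"],np.array([[200/np.tan(np.radians(c["vertical_fov"]/2)),0,c["cx"]],[0,200/np.tan(np.radians(c["vertical_fov"]/2)),c["cy"]],[0,0,1]]),None)[0].ravel()
print("expected px if sunk (weight pan +16mm)",f([.6,.28,.099])-f([.6,.28,.083]))
# lid centre by wrist/top
b=np.zeros(s.shape[:2],bool); b[150:182,285:320]=1
k=blob((s.max(2)<60)&b,303,167); q=cv2.minAreaRect(k); print("lid scene",q)
for h in(.083,.067): print(h,at("scene",*q[0],h+.048))
print("exp lid px",f([.605,.111,.131]),f([.605,.111,.115]),robot.observe()["time"])
E
```

```text
shift 0 0 0.8138079047203064
expected px if sunk (weight pan +16mm) [-0.96405164 -5.22398841]
lid scene ((301.5, 169.5), (13.0, 15.0), 90.0)
0.083 [0.60427526 0.10800228 0.131     ]
0.067 [0.61972545 0.09435732 0.115     ]
exp lid px [300.33762792 169.91529056] [300.52920684 175.29901588] 19.7417
```

The canister is light: after about 7 s the weight pan has shifted 0 px (5 px expected if it had sunk), and the lid height fits the up position. It goes in the round dish.

```bash
python3 - <<'E'
from h import *
x,y,zg=np.load("g.npy"); X,Y=.605,.111; D=at("top",410.3,243.3,.008)[:2]
robot.line_to([X,Y,zg+.083+.001],vel=.12,guard=8)
robot.set_gripper(0.0); o=robot.observe(); print(o["time"],o["tool_pos"],o["gripper_width"])
robot.line_to([X,Y,.25],vel=.12)
robot.line_to([D[0],D[1],.25],vel=.15)
robot.line_to([D[0],D[1],zg+.013],vel=.12); robot.pause(.3)
c=robot.observe()
print("guard",robot.line_to([D[0],D[1],zg+.003+.001],vel=.015,guard=4),robot.observe()["tool_pos"],robot.observe()["gripper_width"])
robot.set_gripper(.085)
robot.line_to([D[0],D[1],.25],vel=.15)
q=robot.observe()["q"].copy(); q[0]-=60; robot.goto_joints(q) if False else None
robot.pause(.3); print(robot.observe()["time"])
w=robot.grab_frame("wrist"); s=robot.grab_frame("scene")
cv2.imwrite("pics/end.png",np.hstack([cv2.resize(w,(400,250)),cv2.resize(s[100:300,200:520],(400,250))]))
E
```

```text
21.35 [0.60515865 0.11097392 0.18278186] 0.04100149567349204
guard True [ 0.43696065 -0.09843531  0.10339186] 0.04064519960256535
28.0833
```

View pics/end.png

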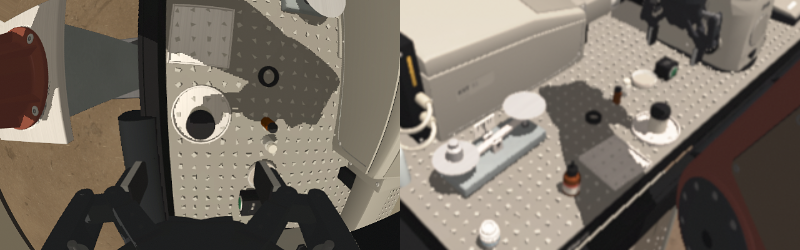

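The end views show the canister standing upright inside the dish, lid at (200,124) in the wrist half. I'll check the centring numerically and then hand in.

```bash
python3 - <<'E'
from h import *
k=640/400
print("dish",at("wrist",201.5*k,112*k,.008),"lid",at("wrist",200.5*k,124.5*k,.059))
o=robot.observe(); print(o["time"],o["ft_force"])
d=at("wrist",201.5*k,112*k,.008)-at("wrist",200.5*k,124.5*k,.059)
if np.hypot(*d[:2])<.02: print(robot.job_done())
E
```

```text
dish [ 0.43844291 -0.09190179  0.008     ] lid [ 0.43684344 -0.09832148  0.059     ]
28.1833 [-0.52948069 -0.14052147 -0.23801076]
the job is handed in; nothing more can be done
None
```

The canister is light: its pan stayed up for about 7 s after release. It now stands upright in the round dish, about 7 mm off the dish's centre, and the job was handed in at about 28 s.

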